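Put the plug gauge back into the case that has lost it

ROBOT

A 6-joint arm with a two-finger parallel gripper is mounted at the origin on a cart in front of the work surface, level with it; the furniture and walls round the work are solid. World frame = base frame: x ahead of the robot, y to its left, z up, the work surface at z = 0. Lengths are in m, angles in rad, forces in N, time in s.
With the tool pointing down it reaches from about 0.225 to 0.725 m from the base axis. Payload 3.1 kg.
Tool frame: the origin (TCP) lies on the centre line of the jaws, within the pads' length; the fingertips stand 22 mm ahead of it and the grasp point (between the pads) lies 3 mm ahead of it; y points along the fingers, z is the direction in which the jaws open and shut, and the axes are right-handed (so a half turn about y gives the same grasp; the last joint's range is limited). The gripper opens to 85 mm and grips with 20 to 120 N. Pads are 22 mm wide; open, the fingers measure 114 mm over their backs; the gripper's body (76 mm by 85 mm) begins 54 mm behind the grasp point. The pads swing forward as they close: fully open they stand 13 mm farther back than shut.
Start: joints at [-1.439, 0.048, 0.099, 1.622, 0, 1.443], TCP at [0.135, -0.507, 0.253] pointing down, gripper open.
Joint ranges: [-2.91, 2.91], [-0.99, 1.94], [-1.21, 1.42], [-2.12, 2.29], [-1.49, 1.47], [-3.14, 3.14]. Speed limits (rad/s): [2.79, 2.79, 3.14, 3.14, 3.14, 3.14].

INTERFACE

Orientations are given as a unit quaternion [x, y, z, w].
In Python, from plant import manip gives the robot as it stands.
- The arm moves only by the tool servo_tool, never from a script. Its argument "steps" is a list that holds one entry, the list of rows, each a list of 5 numbers: the closure, from -1 (fully open) to 1 (shut), then the shift along the world's x, y, z in units of 25 mm (1.0 is 25 mm), then the turn about the world's z in units of 5 degrees (1.0 is 5 degrees). In form: [[[gripper, dx, dy, dz, twist], ...]]. A call has 1 to 12 rows; each row is the pose to reach, as a shift and turn from the pose measured when the call began; what a row does not reach only later rows make up. A row lasts 1/10 s, in which the tool goes at most 50 mm and 8.59 degrees, less where a joint would pass 70% of its speed; a pose out of reach is approached as far as the arm can. A call with a gripper value outside its range is refused whole. The fingers move at their own pace and stop on an object; "newtons" is the grip in N (left out, the last holds). Time passes only in rows, so rows that repeat a pose let the fingers close. It gives the time, the measured TCP pose, the force and the opening at its end, in the units of the state.
- manip.state(): the state, without advancing time (a new reading comes with each control period).
- manip.grab_frame(name): name is "side" or "top" or "wrist"; returns (picture, depth): 480x640x3 uint8, red, green, blue; 480x640 float32, m along the optical axis (not along the pixel's ray), 0 where there is no reading.
- manip.camera_info(name): a dict with "vfov" (degrees; the focal length in pixels is half the picture's height over the tangent of half this angle, whatever the lens; pixels are square), "cx", "cy" (the principal point, pixels), "cam_to_world" (4x4, takes a point from camera to world coordinates); the wrist camera has in their place "T_tool_cam" (4x4, takes a point from camera to tool coordinates, whose origin is the TCP and whose axes are the tool frame's). Camera axes: x right, y up, looking along -z (the intrinsics and any distortion apply to the point x, -y, -z); pixel columns grow to the right and rows downward; lengths in m; the calibration is good to about 2 mm. A picture is of the moment at which its call begins: read the wrist's pose just before it. camera_info takes no time and is no camera call.
- manip.sign_off(): hands the job in, once; it reports no verdict.
Trained networks look in the newest picture that a camera, given by its name, has taken for a name from the list of things; names that differ only in an ending like _2 or _b are one class to them, and where a whole thing is asked for, a point or a joint stands for the part that bears it (a point fixed in the world has none). Each returns a list of dicts, best first, with "p" (0 to 1); they miss things now and then, are a little off and sometimes report something else, mostly with a low value. They report only what shows in the picture. A call takes as long as a camera call.
- manip.silhouettes(camera, name): "pixels" (480x640 bool, what is visible of it) and "rect" ([centre column, centre row, width, height] in pixels, round what is visible of it).
- manip.tip_of(camera, name): "centre" ([column, row] in pixels: a listed point, or the origin of a listed thing).
The state is a dict: "t": time; "q": joint angles; "joint_vel": joint speeds; "tau": joint torques, N m; "tool_pos": TCP position; "tool_rot": TCP orientation; "force": force on the tool from outside, world axes, zero at the start; "torque": the same for the moment, N m; "grip_width": finger opening in m.
Only numpy, scipy, OpenCV 4.12 (cv2) and the standard library are available. Lean on these libraries where they do the work, as an engineer would, in place of code of your own. Each camera call takes 0.05 s, during which the arm holds its last target. There are 200 camera calls.

TASK

One of the two closed gauge cases has lost its plug gauge, which is lying on the table: lift the lids to see which nest is empty. Lay the loose gauge down in that nest, long GO end in the long pocket, without dropping it, and leave both cases fully shut. Leave the other gauge in its case and do not disturb the other things on the table.

Things in the scene. Friction and masses are not known exactly. Their poses are not given: they have to be found in the camera images.
- gauge: Plug gauge, 122 mm long, 0.4 kg (balance point x = +8 mm): dark octagonal handle, 34 mm across flats, 66 mm long, lying on a flat (upright 14 mm flats at its sides); steel plugs of 24 mm diameter at the ends, GO 40 mm long, NO-GO 16 mm. Origin: mid-handle on the axis, 17 mm above its support; own x to the GO end (tips at x = +73 and -49 mm). Lies loose on the table.
- gauge_go (a point): Centre of the GO end face of gauge.
- stored_gauge: Plug gauge, 122 mm long, 0.4 kg (balance point x = +8 mm): dark octagonal handle, 34 mm across flats, 66 mm long, lying on a flat (upright 14 mm flats at its sides); steel plugs of 24 mm diameter at the ends, GO 40 mm long, NO-GO 16 mm. Origin: mid-handle on the axis, 17 mm above its support; own x to the GO end (tips at x = +73 and -49 mm). Lies in its nest in one of the cases.
- stored_gauge_go (a point): Centre of the GO end face of stored_gauge.
- case_1: Grey hinged gauge case, fixed to the table, shut at first; the two are alike, either may be the left one, one holds its gauge, one is empty. 112 deep (x) x 152 wide (y) x 52 mm high, lower part 38 mm. Origin: centre of its underside; x from front (handle side) to hinge, y to the left seen from the front, z up. Foam insert inside, top 36 mm, floor 8 mm above the table.
- nest_1 (a point): Where mid-handle of a seated gauge lies in case_1: case y = -12 mm, 25 mm above the table; axes as the case. The gauge lies along y, GO end to +y only. Foam cut-out, y from here: handle bay -38 to +38 mm, 42 wide in x (86 wide from -24 to +32 for fingers); GO pocket +38 to +78 and NO-GO pocket -54 to -38, both 31 wide.
- lid_1 (a joint): Lid of case_1, rad: 0 shut, grows as it opens, stop at 2.05 (past upright). Stiff hinge: the lid stays where it is left; about 4 N at the handle lifts it, 2 N closes it.
- lid_1_handle (a point): Middle of the bow handle's bar on the lid of case_1: round bar along y, 10 mm diameter (it can turn between fingers), 76 mm free length, 36 mm in front of the case's front (31 mm gap behind it), case x = -92 mm, 45 mm above the table when shut. Swings on a radius of 148 mm round the hinge.
- lid_1_hinge (a point): Hinge axis of that lid, parallel to the case's y, at its rear edge: case x = +56 mm, y = 0, 38 mm above the table.
- case_2: Grey hinged gauge case, fixed to the table, shut at first; the two are alike, either may be the left one, one holds its gauge, one is empty. 112 deep (x) x 152 wide (y) x 52 mm high, lower part 38 mm. Origin: centre of its underside; x from front (handle side) to hinge, y to the left seen from the front, z up. Foam insert inside, top 36 mm, floor 8 mm above the table.
- nest_2 (a point): Where mid-handle of a seated gauge lies in case_2: case y = -12 mm, 25 mm above the table; axes as the case. The gauge lies along y, GO end to +y only. Foam cut-out, y from here: handle bay -38 to +38 mm, 42 wide in x (86 wide from -24 to +32 for fingers); GO pocket +38 to +78 and NO-GO pocket -54 to -38, both 31 wide.
- lid_2 (a joint): Lid of case_2, rad: 0 shut, grows as it opens, stop at 2.05 (past upright). Stiff hinge: the lid stays where it is left; about 4 N at the handle lifts it, 2 N closes it.
- lid_2_handle (a point): Middle of the bow handle's bar on the lid of case_2: round bar along y, 10 mm diameter (it can turn between fingers), 76 mm free length, 36 mm in front of the case's front (31 mm gap behind it), case x = -92 mm, 45 mm above the table when shut. Swings on a radius of 148 mm round the hinge.
- lid_2_hinge (a point): Hinge axis of that lid, parallel to the case's y, at its rear edge: case x = +56 mm, y = 0, 38 mm above the table.
- wound_stator: Bystander, not to be moved: wound stator, 113 mm across, 83 mm high; origin at the centre of its underside.
- bare_core: Bystander, not to be moved: bare stator core without windings, 106 mm across, 47 mm high; origin at the centre of its underside.
- meter: Bystander, not to be moved: handheld multimeter lying on its back, 144 x 73 x 43 mm; origin at the centre of its underside.
- mallet: Bystander, not to be moved: nylon mallet lying on its side, 246 mm long, own x along the handle towards the head; origin at the centre of its underside.

How it is judged:
By the outcome, as a careful person would: the job done as asked, in the order asked, and still so for the second after the job is handed in, with the robot touching nothing.
It also fails if it takes over 72 s, if anything falls off the work surface, if the arm or the gripper's body presses on something with over 40 N, if the wrist force passes 120 N, or if a joint passes its speed limit or range.

## Working session

There is one attempt and no reset: what is moved stays moved. The work goes in short steps, Python scripts to look and compute and a tool call to move; the robot and the scene stay as the last step left them, time stands still between calls to the robot, and variables do not carry over. Pictures are saved under pics/ and viewed, about 8 in all and at most 12, crops included, and the job is handed in when it is done.

Besides the shell and the picture viewer there is one more tool, called after "Call:" by a JSON object that holds its "op" and its "data". servo_tool: Moves the arm, as the interface text tells. Its arguments: {"type":"object","properties":{"steps":{"type":"array"},"newtons":{"type":"number"}},"required":["steps"]}

```bash
mkdir -p pics; cat > h.py <<'E'
import numpy as np, cv2
from plant import manip
from scipy.spatial.transform import Rotation as R
def cam(name):
    s=manip.state(); rgb,d=manip.grab_frame(name); i=manip.camera_info(name)
    if 'cam_to_world' in i: T=np.array(i['cam_to_world'])
    else:
        W=np.eye(4);W[:3,:3]=R.from_quat(s['tool_rot']).as_matrix();W[:3,3]=s['tool_pos'];T=W@np.array(i['T_tool_cam'])
    f=240/np.tan(np.radians(i['vfov'])/2)
    return rgb,d,i,T,f
def cloud(d,i,T,f):
    v,u=np.mgrid[0:480,0:640]
    P=np.stack([(u-i['cx'])/f*d,-(v-i['cy'])/f*d,-d],-1)
    W=P@T[:3,:3].T+T[:3,3]; W[d<=0]=np.nan
    return W
def save(n,rgb): cv2.imwrite('pics/'+n+'.png',rgb[:,:,::-1])
E
python3 - <<'E'
from h import *
print(manip.state())
for c in ('top','side'):
    rgb,d,i,T,f=cam(c); save(c+'0',rgb); print(c,{k:v for k,v in i.items()},f)
    W=cloud(d,i,T,f); np.save(c+'W.npy',W)
    for n in ['gauge','gauge_go','case_1','lid_1_handle','lid_1_hinge','wound_stator','bare_core','meter','mallet']:
        for r in manip.tip_of(c,n)[:3]:
            u,v=r['centre'];p=W[int(np.clip(round(v),0,479)),int(np.clip(round(u),0,639))]
            print(n,round(r['p'],2),np.round([u,v]),np.round(p,3))
E
```

```text
{'t': 0.0, 'q': array([-1.43881436e+00,  4.87861135e-02,  9.75740241e-02,  1.62197272e+00,
       -2.14425847e-05,  1.44301909e+00]), 'joint_vel': array([-1.09398512e-05,  1.14951746e-03, -1.03721285e-03, -1.47919402e-03,
        5.32442156e-04, -6.35931687e-04]), 'tau': array([-1.79306971e-05, -3.38782990e+01,  3.20015216e+01,  2.03500071e-02,
       -8.28380598e-05, -1.96635327e-06]), 'tool_pos': array([ 0.13476465, -0.50683385,  0.25208675]), 'tool_rot': array([-0.09159006,  0.70199511, -0.70030623,  0.09157135]), 'force': array([ 0.61541035,  0.22658155, -0.02072316]), 'torque': array([ 0.0166363 ,  0.01293473, -0.01814934]), 'grip_width': 0.08538714721357926}
top {'vfov': 43.04517537530006, 'cx': 313.7409821055915, 'cy': 233.6327861805048, 'cam_to_world': array([[-2.26007765e-02,  9.90290224e-01, -1.37165874e-01,
         3.68099887e-01],
       [-9.99737382e-01, -2.29071669e-02, -6.55427951e-04,
         2.74415524e-02],
       [-3.79114546e-03,  1.37115038e-01,  9.90547875e-01,
         1.39049094e+00],
       [ 0.00000000e+00,  0.00000000e+00,  0.00000000e+00,
         1.0000
[... 738 characters left out ...]
6271492,  0.70807299,  0.92475574],
       [-0.01296221,  0.78660719,  0.61731767,  0.83132727],
       [ 0.        ,  0.        ,  0.        ,  1.        ]])} 496.9909602602753
gauge 0.96 [434. 205.] [ 0.379 -0.282  0.028]
gauge_go 0.61 [410. 210.] [ 0.437 -0.241  0.02 ]
case_1 0.79 [348. 240.] [ 0.528 -0.001  0.051]
case_1 0.73 [310. 306.] [0.51  0.249 0.051]
lid_1_handle 0.91 [351. 304.] [0.431 0.206 0.051]
wound_stator 0.96 [338. 188.] [ 0.672 -0.259  0.023]
wound_stator 0.17 [314. 292.] [0.521 0.208 0.053]
bare_core 0.69 [348. 384.] [0.357 0.392 0.039]
meter 0.93 [288. 224.] [ 0.718 -0.025  0.029]
mallet 0.95 [248. 353.] [0.583 0.394 0.016]
mallet 0.66 [336. 189.] [ 0.672 -0.243  0.029]
```

View pics/top0.png

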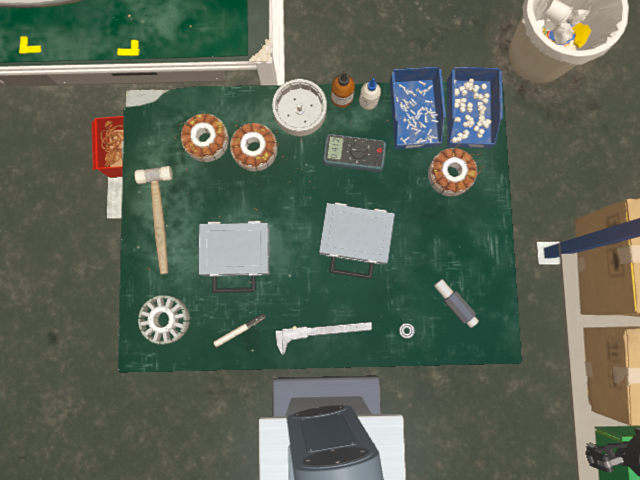

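```bash
python3 - <<'E'
from h import *
W=np.load('topW.npy'); p=W.reshape(-1,3); 
def rect(m,lab):
    q=p[m][:,:2].astype(np.float32)
    (c,s,a)=cv2.minAreaRect(q); print(lab,len(q),np.round(c,4),np.round(s,4),round(a,1))
    return q
img=(np.nan_to_num((W[:,:,2]>0.046)&(W[:,:,2]<0.066))).astype(np.uint8)
n,l,st,ce=cv2.connectedComponentsWithStats(cv2.erode(img,np.ones((3,3))))
for k in range(1,n):
    if st[k,4]>800: print(st[k]); rect((l==k).ravel(),'top'+str(k))
# gauge
x,y,z=p.T
m=(x>.27)&(x<.5)&(y<-.2)&(y>-.4)&(z>.012)&(z<.05); 
q=p[m]; print('gauge z',np.nanpercentile(q[:,2],[5,50,95])); rect(m,'gauge'); m2=m&(z>.027);rect(m2,'handle')
tb=(x>.3)&(x<.5)&(abs(y)<.1)&(z<.02);print('table z',np.nanmedian(p[tb][:,2]))
E
```

```text
[ 321  204   72   61 2809]
top44 2809 [ 0.5489 -0.0653] [0.1469 0.1194] 79.4
[ 200  224   67   64 2839]
top45 2839 [0.5092 0.2084] [0.148  0.1407] 89.4
gauge z [0.0196276  0.02905055 0.03665931]
gauge 766 [ 0.3952 -0.285 ] [0.1217 0.0348] 39.1
handle 500 [ 0.3944 -0.2842] [0.1205 0.0328] 39.6
table z -0.0002902692732118517
```

Top view: the cases are at about (234,248) and (357,234), with handles on the robot side at (234,286) and (352,269). The gauge is at (458,304), its long bright GO end to the upper left at (442,287). Everything agrees with the networks. Next I refine the case poses.

```bash
python3 - <<'E'
from h import *
for cn in ('top','side'):
    p=np.load(cn+'W.npy').reshape(-1,3)
    for nm,c,yaw in (('R',(.549,-.066),-10.6),('L',(.515,.208),-.6)):
        ry=np.radians(yaw)
        for it in range(2):
            ex=np.array([np.cos(ry),np.sin(ry)]);ey=np.array([-ex[1],ex[0]])
            a=(p[:,:2]-c)@ex;b=(p[:,:2]-c)@ey;z=p[:,2]
            m=(abs(a)<.08)&(abs(b)<.085)&(z>.046)&(z<.06)
            # edges: for bins in b, min a (front) ; bins in a, min/max b
            fr=[];
            for t in np.arange(-.06,.061,.006):
                k=m&(abs(b-t)<.003)&(a>-.075)
                if k.sum()>5: fr.append((t,np.percentile(a[k],2)))
            fr=np.array(fr); sl=np.polyfit(fr[:,0],fr[:,1],1)
            lr=[]
            for t in np.arange(-.035,.036,.006):
                k=m&(abs(a-t)<.003)
                lr.append((b[k].min(),b[k].max()))
            lr=np.median(lr,0)
            if it==0: ry-=np.arctan(np.median(np.diff(fr[:,1])/np.diff(fr[:,0]))) if 0 else np.arctan(sl[0])*0
        h=(abs(b)<.05)&(a<-.075)&(a>-.12)&(z>.03)&(z<.06)
        hb=h&(abs(b-(lr.sum()/2))<.03)
        hp=np.polyfit(b[hb],a[hb],1)
        print(cn,nm,'front',np.round(np.median(fr[:,1]),4),'slope deg',round(np.degrees(sl[0]),2),'lr',np.round(lr,4),'topz',np.median(z[m]),
          'bar n',hb.sum(),'a med',np.median(a[hb]),'slope',np.degrees(hp[0]),'z',np.percentile(z[hb],[10,90]),'barmid',np.round(np.array(c)+np.median(a[hb])*ex+lr.sum()/2*ey,4))
T=R.from_quat(manip.state()['tool_rot']).as_matrix();print(T.round(3))
print(manip.camera_info('wrist'))
E
```

```text
top R front -0.0488 slope deg 0.12 lr [-0.0744  0.076 ] topz 0.05239241540943729 bar n 122 a med -0.08682737914191138 slope -0.2492480240686363 z [0.0443517  0.05227714] barmid [ 0.4638 -0.0492]
top L front -0.043 slope deg -0.47 lr [-0.0755  0.0752] topz 0.05229211551250479 bar n 117 a med -0.08179384052771417 slope -0.5651961631381461 z [0.04521596 0.05316299] barmid [0.4332 0.2087]
side R front -0.0522 slope deg 0.99 lr [-0.0751  0.0774] topz 0.05265216066950351 bar n 59 a med -0.09005658538916333 slope -0.8417130468867782 z [0.04612395 0.05151163] barmid [ 0.4607 -0.0483]
side L front -0.0461 slope deg 0.34 lr [-0.0759  0.0772] topz 0.052744986004207794 bar n 96 a med -0.0842856214612048 slope -0.39847268415274484 z [0.04690592 0.05134747] barmid [0.4307 0.2095]
[[-0.966  0.     0.257]
 [-0.257  0.    -0.966]
 [-0.    -1.    -0.   ]]
{'vfov': 69.71049433774911, 'cx': 321.4794789163342, 'cy': 239.37765249817568, 'T_tool_cam': array([[ 7.72568984e-04, -9.51896108e-01, -3.06419979e-01,
        -7.79263798e-02],
       [-6.84314556e-04,  3.06419496e-01, -9.51896331e-01,
        -1.20059782e-01],
       [ 9.99999467e-01,  9.45093233e-04, -4.14666163e-04,
        -8.87159096e-04],
       [ 0.00000000e+00,  0.00000000e+00,  0.00000000e+00,
         1.00000000e+00]])}
```

Call:
{"op": "servo_tool", "data": {"steps": [[[0.25,1.1,1.55,-0.1,1.2],[0.25,2.2,3.1,-0.2,2.4],[0.25,3.3,4.6,-0.4,3.6],[0.25,4.4,6.2,-0.6,4.8],[0.25,5.5,7.7,-0.8,6],[0.25,6.6,9.3,-1.0,7.2],[0.25,7.7,10.8,-1.2,8.4],[0.25,8.8,12.4,-1.4,9.6],[0.25,9.9,13.9,-1.6,10.8],[0.25,11,15.4,-1.8,11.8],[0.25,12.1,17,-2,12.5],[0.25,13.1,18.3,-2.2,12.9]]]}}

```text
t: 2.2
tool_pos: [0.4633, -0.0476, 0.1984]
tool_rot: [0.452, -0.543, 0.544, -0.453]
force: [1.3, -0.7, 0.8]
grip_width: 0.0319
```

Call:
{"op": "servo_tool", "data": {"steps": [[[0.25,0,0,0,0],[0.25,0,0,0,0],[0.25,0,0,0,0]]]}}

```text
t: 2.5
tool_pos: [0.4629, -0.0482, 0.1986]
tool_rot: [0.452, -0.543, 0.544, -0.452]
force: [-0.4, 0.1, 0.5]
grip_width: 0.0323
```

```bash
cat > bar.py <<'E'
from h import *
import sys
c=np.array([float(sys.argv[1]),float(sys.argv[2])]);ry=np.radians(float(sys.argv[3]))
s=manip.state();T0=R.from_quat(s['tool_rot']).as_matrix();print('tcp',s['tool_pos'].round(4),'jaw yaw',np.degrees(np.arctan2(T0[1,2],T0[0,2])).round(2),'w',s['grip_width'],'q',s['q'].round(2))
rgb,d,i,T,f=cam('wrist');save(sys.argv[4],rgb);p=cloud(d,i,T,f).reshape(-1,3)
for r in manip.tip_of('wrist','lid_1_handle')[:2]:
    u,v=np.round(r['centre']).astype(int);print(r,p.reshape(480,640,3)[v,u])
ex=np.array([np.cos(ry),np.sin(ry)]);ey=np.array([-ex[1],ex[0]])
a=(p[:,:2]-c)@ex;b=(p[:,:2]-c)@ey;z=p[:,2]
hb=(abs(b)<.03)&(abs(a)<.015)&(z>.035)&(z<.06)
print('bar n',hb.sum(),'a',np.percentile(a[hb],[5,50,95]).round(4),'slope',np.degrees(np.polyfit(b[hb],a[hb],1)[0]),'z',np.percentile(z[hb],[10,90]))
h=(abs(a)<.006)&(abs(b)<.06)&(z>.03)&(z<.06);print('b ext',np.percentile(b[h],[1,99]))
m=(z>.047)&(z<.058)&(abs(b)<.06)&(a>.02)&(a<.08)
fr=np.array([(t,np.percentile(a[m&(abs(b-t)<.003)],1)) for t in np.arange(-.05,.051,.005) if (m&(abs(b-t)<.003)).sum()>10]);print('front',np.median(fr[:,1]),np.degrees(np.polyfit(fr[:,0],fr[:,1],1)[0]))
E
python3 bar.py 0.462 -0.049 -10.6 w1
```

```text
tcp [ 0.4629 -0.0482  0.1986] jaw yaw -10.48 w 0.032297452562759045 q [-0.25 -0.11 -0.17  1.52 -0.    1.51]
bar n 839 a [-0.0044  0.0004  0.0046] slope -0.10440165163373286 z [0.04658235 0.04986737]
b ext [-0.04629527  0.04591757]
front 0.036370421470369944 0.5609002192974674
```

Call:
{"op": "servo_tool", "data": {"steps": [[[0.25,0,0,-1.6,0],[0.25,0,0,-3.2,0],[0.25,0,-0.02,-4.6,0],[0.25,0,-0.03,-5.6,0],[0.25,0,-0.03,-6.0,0],[0.25,0,-0.03,-6.0,0],[1,0,-0.03,-6.0,0],[1,0,-0.03,-6.0,0],[1,0,-0.03,-6.0,0],[1,0,-0.03,-6.0,0]]], "newtons": 40}}

```text
t: 3.6
tool_pos: [0.4631, -0.05, 0.0507]
tool_rot: [0.452, -0.543, 0.545, -0.452]
force: [-5.0, -1.1, 6.1]
grip_width: 0.0083
```

```bash
python3 - <<'E'
import numpy as np
for yaw in (-10.5,-.3):
    for t in range(0,113,7):
        a=np.radians(t+2.7);h=.148*(np.cos(np.radians(2.7))-np.cos(a));z=.148*(np.sin(a)-np.sin(np.radians(2.7)))
        y=np.radians(yaw);print(t,np.round(np.array([h*np.cos(y),h*np.sin(y),z])/.025,2).tolist())
E
```

```text
0 [0.0, -0.0, 0.0]
7 [0.08, -0.01, 0.72]
14 [0.24, -0.04, 1.42]
21 [0.48, -0.09, 2.1]
28 [0.81, -0.15, 2.74]
35 [1.21, -0.22, 3.34]
42 [1.68, -0.31, 3.89]
49 [2.21, -0.41, 4.37]
56 [2.79, -0.52, 4.78]
63 [3.42, -0.63, 5.12]
70 [4.08, -0.76, 5.37]
77 [4.77, -0.88, 5.55]
84 [5.48, -1.02, 5.63]
91 [6.19, -1.15, 5.63]
98 [6.9, -1.28, 5.54]
105 [7.58, -1.41, 5.36]
112 [8.25, -1.53, 5.1]
0 [0.0, -0.0, 0.0]
7 [0.08, -0.0, 0.72]
14 [0.24, -0.0, 1.42]
21 [0.49, -0.0, 2.1]
28 [0.82, -0.0, 2.74]
35 [1.23, -0.01, 3.34]
42 [1.71, -0.01, 3.89]
49 [2.24, -0.01, 4.37]
56 [2.84, -0.01, 4.78]
63 [3.48, -0.02, 5.12]
70 [4.15, -0.02, 5.37]
77 [4.85, -0.03, 5.55]
84 [5.57, -0.03, 5.63]
91 [6.3, -0.03, 5.63]
98 [7.01, -0.04, 5.54]
105 [7.71, -0.04, 5.36]
112 [8.39, -0.04, 5.1]
```

Call:
{"op": "servo_tool", "data": {"steps": [[[1,0.08,-0.01,0.72,0],[1,0.24,-0.04,1.42,0],[1,0.48,-0.09,2.1,0],[1,0.81,-0.15,2.74,0],[1,1.21,-0.22,3.34,0],[1,1.68,-0.31,3.89,0],[1,2.21,-0.41,4.37,0],[1,2.79,-0.52,4.78,0],[1,3.42,-0.63,5.12,0],[1,4.08,-0.76,5.37,0],[1,4.08,-0.76,5.37,0]]]}}

```text
t: 4.7
tool_pos: [0.5679, -0.0691, 0.1892]
tool_rot: [0.45, -0.541, 0.546, -0.454]
force: [-1.0, 1.2, 8.0]
grip_width: 0.0083
```

Call:
{"op": "servo_tool", "data": {"steps": [[[1,0.6,-0.12,0.1,0],[1,1.3,-0.26,0.15,0],[1,2.0,-0.39,0.13,0],[1,2.7,-0.52,0.05,0],[1,3.4,-0.65,-0.13,0],[1,3.4,-0.65,-0.13,0],[0.25,3.4,-0.65,-0.13,0],[0.25,3.4,-0.65,-0.13,0]]]}}

```text
t: 5.5
tool_pos: [0.6525, -0.0854, 0.1864]
tool_rot: [0.45, -0.541, 0.547, -0.454]
force: [0.4, -0.9, 0.4]
grip_width: 0.0316
```

Call:
{"op": "servo_tool", "data": {"steps": [[[0.25,0,0,1.2,0],[0.25,0,0,2.4,0],[0.25,-1,0.2,2.8,0],[0.25,-2.5,0.4,2.8,0],[0.25,-4.2,0.8,2.6,0],[0.25,-4.4,1,2.6,0],[0.25,-4.4,1,2.6,0]]]}}

```text
t: 6.2
tool_pos: [0.5404, -0.0596, 0.2512]
tool_rot: [0.451, -0.541, 0.546, -0.453]
force: [-0.2, -0.2, 0.6]
grip_width: 0.0317
```

```bash
python3 - <<'E'
from h import *
for c in ('top','side','wrist'):
    rgb,d,i,T,f=cam(c)
    for n in ('stored_gauge','case_1','lid_1_handle'):
        print(c,n,[(round(r['p'],2),np.round(r['centre'])) for r in manip.tip_of(c,n)[:3]])
    if c=='side': a=rgb[120:360,180:500]
    if c=='wrist': b=rgb
im=np.hstack([cv2.resize(a,(400,300)),cv2.resize(b,(400,300))]);save('s1',im)
print(manip.state()['tool_pos'])
E
```

```text
top stored_gauge [(0.46, array([455., 305.])), (0.19, array([234., 222.]))]
top case_1 [(0.58, array([235., 248.]))]
top lid_1_handle [(0.6, array([435., 280.])), (0.59, array([233., 292.]))]
side stored_gauge [(0.58, array([350., 226.]))]
side case_1 [(0.82, array([311., 307.])), (0.55, array([348., 239.])), (0.45, array([288., 220.]))]
side lid_1_handle [(0.84, array([352., 303.]))]
wrist stored_gauge [(0.58, array([331., 223.]))]
wrist case_1 [(0.44, array([330., 150.]))]
wrist lid_1_handle [(0.35, array([387., 216.])), (0.27, array([329., 223.]))]
[ 0.5428001  -0.06052959  0.2512653 ]
```

View pics/s1.png

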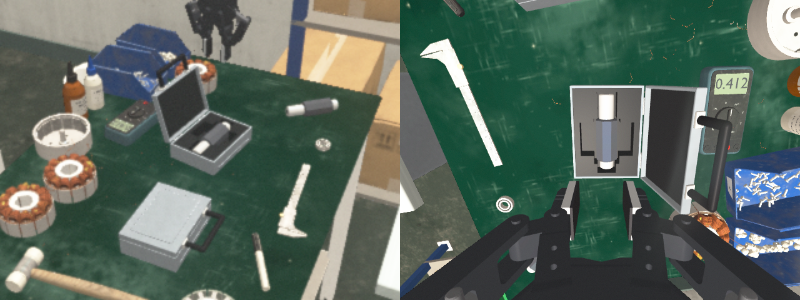

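The wrist picture shows the right case open at (607,132) with a gauge in its nest, GO end up the picture (case +y). So the left case is the empty one. I close the right lid again.

Call:
{"op": "servo_tool", "data": {"steps": [[[0.25,1.8,-0.4,0.1,0],[0.25,3.4,-0.8,0.1,0],[0.25,4.39,-1.0,0,0],[0.25,4.39,-1.0,-1.3,0],[0.25,4.39,-1.0,-2.6,0],[0.25,4.39,-1.0,-2.6,0],[1,4.39,-1.0,-2.6,0],[1,4.39,-1.0,-2.6,0],[1,4.39,-1.0,-2.6,0],[1,4.39,-1.0,-2.6,0]]]}}

```text
t: 7.8
tool_pos: [0.6535, -0.0857, 0.1882]
tool_rot: [0.45, -0.54, 0.547, -0.454]
force: [0.9, -0.2, -1.8]
grip_width: 0.0084
```

Call:
{"op": "servo_tool", "data": {"steps": [[[1,-0.68,0.13,0.18,0],[1,-1.39,0.26,0.27,0],[1,-2.1,0.39,0.27,0],[1,-2.81,0.53,0.19,0],[1,-3.5,0.65,0.01,0],[1,-4.16,0.78,-0.24,0],[1,-4.79,0.89,-0.58,0],[1,-5.37,1.0,-0.99,0],[1,-5.9,1.1,-1.47,0],[1,-6.37,1.19,-2.02,0],[1,-6.77,1.26,-2.62,0],[1,-6.77,1.26,-2.62,0]]]}}

```text
t: 9.0
tool_pos: [0.483, -0.0545, 0.1231]
tool_rot: [0.45, -0.54, 0.548, -0.454]
force: [-3.3, -2.6, -2.0]
grip_width: 0.0083
```

Call:
{"op": "servo_tool", "data": {"steps": [[[1,-0.32,0.06,-0.64,0],[1,-0.57,0.11,-1.32,0],[1,-0.72,0.14,-2.02,0],[1,-0.8,0.16,-2.7,0],[1,-0.8,0.16,-3.1,0],[1,-0.8,0.16,-3.1,0]]]}}

```text
t: 9.6
tool_pos: [0.463, -0.0508, 0.051]
tool_rot: [0.45, -0.54, 0.548, -0.453]
force: [-13.4, 1.0, 22.7]
grip_width: 0.0082
```

Call:
{"op": "servo_tool", "data": {"steps": [[[1,0,0,0.05,0],[0.25,0,0,0.05,0],[0.25,0,0,0.05,0],[0.25,0,0,1.5,0],[0.25,0,0,3.2,0],[0.25,-0.2,1.5,4.8,0.4],[0.25,-0.4,3.2,5.8,0.8],[0.25,-0.6,5.0,5.8,1.2],[0.25,-0.9,6.8,5.8,1.6],[0.25,-1.1,8.6,5.8,2.0],[0.25,-1.24,10.0,5.8,2.05],[0.25,-1.24,10.4,5.8,2.05]]]}}

```text
t: 10.8
tool_pos: [0.4317, 0.2125, 0.1961]
tool_rot: [0.497, -0.496, 0.504, -0.502]
force: [0.0, -1.1, 0.7]
grip_width: 0.0323
```

Call:
{"op": "servo_tool", "data": {"steps": [[[0.25,0,0,0,0],[0.25,0,0,0,0]]]}}

```text
t: 11.0
tool_pos: [0.432, 0.2122, 0.1959]
tool_rot: [0.498, -0.496, 0.504, -0.502]
force: [0.0, -0.2, -0.3]
grip_width: 0.0317
```

```bash
python3 bar.py 0.432 0.209 -0.3 w2
```

```text
tcp [0.432  0.2122 0.1959] jaw yaw -0.03 w 0.03171918823056734 q [ 0.32 -0.08 -0.14  1.5  -0.01  1.89]
{'centre': [322.3, 235.1], 'p': 0.72} [0.43341332 0.20849104 0.04884108]
{'centre': [579.7, 441.7], 'p': 0.7} [0.48737878 0.22566324 0.25801097]
bar n 883 a [-0.005  -0.0002  0.0041] slope 0.257667018372724 z [0.04626073 0.04990339]
b ext [-0.04608206  0.04665538]
front 0.03579711502532882 1.4028382864512738
```

Call:
{"op": "servo_tool", "data": {"steps": [[[0.25,0,-0.1,-1.6,-0.1],[0.25,0,-0.12,-3.2,-0.1],[0.25,0,-0.12,-4.6,-0.1],[0.25,0,-0.12,-5.5,-0.1],[0.25,0,-0.12,-5.9,-0.1],[0.25,0,-0.12,-5.9,-0.1],[1,0,-0.12,-5.9,-0.1],[1,0,-0.12,-5.9,-0.1],[1,0,-0.12,-5.9,-0.1],[1,0,-0.12,-5.9,-0.1]]]}}

```text
t: 12.1
tool_pos: [0.4326, 0.2085, 0.0503]
tool_rot: [0.495, -0.498, 0.507, -0.5]
force: [-3.5, -2.2, 6.8]
grip_width: 0.0084
```

Call:
{"op": "servo_tool", "data": {"steps": [[[1,0.08,0,0.72,0],[1,0.24,0,1.42,0],[1,0.49,0,2.1,0],[1,0.82,-0.01,2.74,0],[1,1.23,-0.01,3.34,0],[1,1.71,-0.01,3.89,0],[1,2.24,-0.02,4.37,0],[1,2.84,-0.02,4.78,0],[1,3.48,-0.03,5.12,0],[1,4.15,-0.03,5.37,0],[1,4.85,-0.04,5.55,0],[1,4.85,-0.04,5.55,0]]]}}

```text
t: 13.3
tool_pos: [0.5571, 0.2081, 0.1923]
tool_rot: [0.492, -0.497, 0.508, -0.502]
force: [0.8, 0.0, 5.2]
grip_width: 0.0079
```

Call:
{"op": "servo_tool", "data": {"steps": [[[1,0.59,0,-0.03,0],[1,1.32,0,-0.03,0],[1,2.03,-0.01,-0.12,0],[1,2.73,-0.02,-0.3,0],[1,2.73,-0.02,-0.3,0],[0.25,2.73,-0.02,-0.3,0],[0.25,2.73,-0.02,-0.3,0]]]}}

```text
t: 14.0
tool_pos: [0.6249, 0.2076, 0.1849]
tool_rot: [0.493, -0.497, 0.508, -0.502]
force: [0.3, -0.2, -0.1]
grip_width: 0.0319
```

Call:
{"op": "servo_tool", "data": {"steps": [[[0.25,0,0,1.2,0],[0.25,0,0,2.4,0],[0.25,-1,0,2.8,0],[0.25,-2.8,0,2.8,0],[0.25,-4.5,0,2.6,0],[0.25,-4.5,0,2.6,0],[0.25,-4.5,0,2.6,0]]]}}

```text
t: 14.7
tool_pos: [0.5105, 0.2076, 0.2494]
tool_rot: [0.493, -0.497, 0.508, -0.502]
force: [0.9, 0.6, 0.9]
grip_width: 0.032
```

```bash
python3 - <<'E'
from h import *
s=manip.state();print(s['tool_pos'],s['grip_width'])
rgb,d,i,T,f=cam('wrist');save('w3',rgb);p=cloud(d,i,T,f)
np.save('nestW.npy',p)
m=(p[...,0]>.44)&(p[...,0]<.6)&(p[...,1]>.12)&(p[...,1]<.3)&(p[...,2]<.033)&(p[...,2]>-.01)
ins=(p[...,0]>.475)&(p[...,0]<.573)&(p[...,1]>.14)&(p[...,1]<.278)
lo=ins&(p[...,2]<.02); q=p[lo]
print('floor z',np.percentile(q[:,2],[5,50,95]),'foam z',np.median(p[ins&(p[...,2]>.03)&(p[...,2]<.042)][:,2]))
ry=np.radians(-.5);c=np.array([.4318+.092*np.cos(ry),.2093+.092*np.sin(ry)]);print('case c',c)
ex=np.array([np.cos(ry),np.sin(ry)]);ey=np.array([-ex[1],ex[0]])
a=(q[:,:2]-c)@ex;b=(q[:,:2]-c)@ey
for t in np.arange(-.07,.075,.008):
    k=abs(b-t)<.004
    print(round(t,3),k.sum(),np.percentile(a[k],[1,99]).round(4) if k.sum()>20 else '')
print('b ext center',np.percentile(b[abs(a)<.01],[.5,99.5]))
E
```

```text
[0.51051388 0.20761119 0.24940211] 0.03200749702328225
floor z [0.00634488 0.00764265 0.01225756] foam z 0.03551465179841029
case c [0.5237965  0.20849716]
-0.07 145 [-0.0146  0.0159]
-0.062 186 [-0.0145  0.0159]
-0.054 242 [-0.02    0.0211]
-0.046 264 [-0.0199  0.0213]
-0.038 512 [-0.0421  0.0429]
-0.03 567 [-0.0426  0.0433]
-0.022 577 [-0.0427  0.0432]
-0.014 581 [-0.0428  0.0432]
-0.006 589 [-0.0429  0.0431]
0.002 619 [-0.0427  0.0432]
0.01 626 [-0.0429  0.0431]
0.018 334 [-0.0204  0.0417]
0.026 219 [-0.015   0.0155]
0.034 248 [-0.015   0.0154]
0.042 245 [-0.0149  0.0155]
0.05 247 [-0.0149  0.0154]
0.058 247 [-0.0148  0.0154]
0.066 93 [-0.0148  0.0153]
0.074 0 
b ext center [-0.06744524  0.0643897 ]
```

View pics/w3.png

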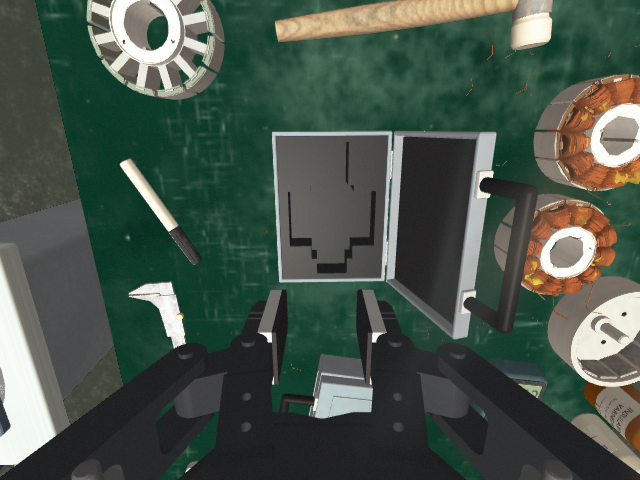

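The left nest is empty (depth: floor 7.6 mm, pocket outline matches). Now to the loose gauge.

Call:
{"op": "servo_tool", "data": {"steps": [[[-0.5,-0.4,-1.7,0,-0.9],[-0.5,-0.8,-3.4,0,-1.8],[-0.5,-1.2,-5.1,0,-2.7],[-0.5,-1.6,-6.8,0,-3.6],[-0.5,-2.1,-8.5,0,-4.5],[-0.5,-2.5,-10.2,0,-5.4],[-0.5,-2.9,-11.9,-0.3,-6.3],[-0.5,-3.4,-13.6,-0.6,-7.2],[-0.5,-3.8,-15.3,-0.9,-8.1],[-0.5,-4.2,-17,-1.2,-9],[-0.5,-4.6,-18.6,-1.6,-9.8],[-0.5,-4.9,-19.7,-2,-9.8]]]}}

```text
t: 15.95
tool_pos: [0.3899, -0.2891, 0.201]
tool_rot: [0.24, -0.656, 0.673, -0.245]
force: [0.6, 0.0, 0.4]
grip_width: 0.064
```

Call:
{"op": "servo_tool", "data": {"steps": [[[-0.5,0,0,0,0],[-0.5,0,0,0,0],[-0.5,0,0,0,0]]]}}

```text
t: 16.25
tool_pos: [0.3908, -0.2892, 0.202]
tool_rot: [0.24, -0.655, 0.673, -0.246]
force: [0.2, -0.0, 0.3]
grip_width: 0.0638
```

```bash
cat > g.py <<'E'
from h import *
s=manip.state();T0=R.from_quat(s['tool_rot']).as_matrix();print('tcp',s['tool_pos'].round(4),'jaw',np.degrees(np.arctan2(T0[1,2],T0[0,2])).round(2),s['grip_width'],s['q'].round(2))
rgb,d,i,T,f=cam('wrist');save('w4',rgb);p=cloud(d,i,T,f).reshape(-1,3)
for n in ('gauge','gauge_go'):
    for r in manip.tip_of('wrist',n)[:2]:
        u,v=np.round(r['centre']).astype(int);print(n,r,p.reshape(480,640,3)[v,u])
x,y,z=p.T
m=(abs(x-.386)<.09)&(abs(y+.29)<.09)&(z>.015)&(z<.045)
q=p[m];c,sz,a=cv2.minAreaRect(q[:,:2].astype(np.float32));print(len(q),c,sz,a)
tp=q[q[:,2]>.0325];print('top flat',len(tp),np.median(tp,0),np.median(tp[:,2]))
c,sz,a=cv2.minAreaRect(tp[:,:2].astype(np.float32));print('topflat rect',c,sz,a)
E
python3 g.py
```

```text
tcp [ 0.3908 -0.2892  0.202 ] jaw -49.81 0.06377288051332651 [-0.77 -0.09 -0.13  1.5  -0.    1.67]
gauge {'centre': [317.0, 226.7], 'p': 0.63} [ 0.38789941 -0.29108408  0.03362889]
gauge_go {'centre': [316.1, 144.8], 'p': 0.74} [ 0.43986196 -0.24672404  0.02254583]
4380 (0.3933661878108978, -0.28620845079421997) (0.12199270725250244, 0.03396151587367058) 38.20879364013672
top flat 1264 [ 0.3848468  -0.29250043  0.03349722] 0.03349721648652698
topflat rect (0.383897066116333, -0.2934180200099945) (0.06836367398500443, 0.017784826457500458) 38.28848648071289
```

Call:
{"op": "servo_tool", "data": {"steps": [[[-0.5,-0.05,0,-1.6,-0.38],[-0.5,-0.05,0,-3.2,-0.38],[-0.5,-0.05,0,-4.8,-0.38],[-0.5,-0.05,0,-6.2,-0.38],[-0.5,-0.05,0,-6.9,-0.38],[-0.5,-0.05,0,-7.04,-0.38],[-0.5,-0.05,0,-7.04,-0.38],[0.5,-0.05,0,-7.04,-0.38],[0.5,-0.05,0,-7.04,-0.38],[0.5,-0.05,0,-7.04,-0.38],[0.5,-0.05,0,-7.04,-0.38],[0.5,-0.05,0,-7.04,-0.38]]], "newtons": 70}}

```text
t: 17.6
tool_pos: [0.391, -0.2896, 0.0283]
tool_rot: [0.229, -0.658, 0.678, -0.236]
force: [-0.4, 0.9, 6.2]
grip_width: 0.0326
```

Call:
{"op": "servo_tool", "data": {"steps": [[[1,0,0,0.6,0],[1,0,0,2,0],[1,0,0,4,0],[1,0,0,6,0],[1,0.2,0.8,6.8,0.5],[1,0.5,2.2,6.8,1.5],[1,0.5,2.2,6.8,1.5]]]}}

```text
t: 18.3
tool_pos: [0.4039, -0.2316, 0.1991]
tool_rot: [0.272, -0.641, 0.66, -0.282]
force: [-0.7, 0.1, -4.0]
grip_width: 0.0326
```

```bash
python3 - <<'E'
from h import *
s=manip.state();T0=R.from_quat(s['tool_rot']).as_matrix();print(s['tool_pos'],np.degrees(np.arctan2(T0[1,2],T0[0,2])),s['grip_width'],s['force'])
print(T0.round(3))
E
```

```text
[ 0.40394629 -0.23162675  0.19910865] -43.86306508140986 0.032587312629410684 [-0.66317729  0.05650338 -3.96779526]
[[-0.693  0.023  0.721]
 [-0.721 -0.019 -0.693]
 [-0.002 -1.     0.03 ]]
```

Call:
{"op": "servo_tool", "data": {"steps": [[[1,0.4,1.5,0,0.7],[1,0.8,3,0,1.5],[1,1.2,4.5,0,2.3],[1,1.6,6,0,3.1],[1,2.0,7.5,0,3.9],[1,2.5,9,0,4.7],[1,2.9,10.5,0,5.5],[1,3.3,12,0,6.3],[1,3.7,13.5,0,7.1],[1,4.2,15,0,7.9],[1,4.6,16.4,0,8.67],[1,4.8,17.4,0,8.67]]]}}

```text
t: 19.5
tool_pos: [0.5239, 0.2051, 0.1973]
tool_rot: [0.491, -0.495, 0.508, -0.505]
force: [-0.3, -0.3, -3.5]
grip_width: 0.0326
```

Call:
{"op": "servo_tool", "data": {"steps": [[[1,0,0,0,0],[1,0,0,0,0],[1,0,0,0,0]]]}}

```text
t: 19.8
tool_pos: [0.5234, 0.204, 0.1963]
tool_rot: [0.492, -0.496, 0.508, -0.504]
force: [-0.0, -0.4, -3.4]
grip_width: 0.0328
```

```bash
python3 - <<'E'
from h import *
s=manip.state();T0=R.from_quat(s['tool_rot']).as_matrix();print(s['tool_pos'],np.degrees(np.arctan2(T0[1,2],T0[0,2])),s['grip_width'],s['force'],s['torque'])
rgb,d,i,T,f=cam('wrist');save('w5',rgb);p=cloud(d,i,T,f)
for n in ('gauge','gauge_go'):
    for r in manip.tip_of('wrist',n)[:2]:
        u,v=np.round(r['centre']).astype(int);print(n,r,p[v,u])
k=s['tool_pos'][2]-.0113
q=p.reshape(-1,3);m=(abs(q[:,0]-.524)<.03)&(abs(q[:,1]-.2)<.1)&(abs(q[:,2]-k)<.025);q=q[m]
print(len(q),k,np.percentile(q,[1,50,99],axis=0).round(4))
c,sz,a=cv2.minAreaRect(q[q[:,1]>.24][:,:2].astype(np.float32));print('GO plug',c,sz,a)
g=q[q[:,1]>.24];print('GO top z',np.percentile(g[:,2],95))
E
```

```text
[0.52340536 0.20396732 0.19629601] -0.46912676936229813 0.03277476523513324 [-0.04332243 -0.44426183 -3.37052944] [-0.03586501  0.04997063 -0.0017624 ]
gauge {'centre': [321.7, 333.2], 'p': 0.95} [0.52259116 0.20870948 0.20198954]
gauge {'centre': [388.3, 224.7], 'p': 0.36} [0.5821006  0.20579577 0.04052434]
gauge_go {'centre': [320.1, 165.2], 'p': 0.64} [0.5228362  0.27007657 0.18468084]
20762 0.18499600678779976 [[0.4966 0.168  0.1823]
 [0.5226 0.216  0.1967]
 [0.5497 0.2695 0.2079]]
GO plug (0.5229648351669312, 0.25510722398757935) (0.03026680462062359, 0.02384474128484726) 89.74510955810547
GO top z 0.19689331337310137
```

View pics/w5.png

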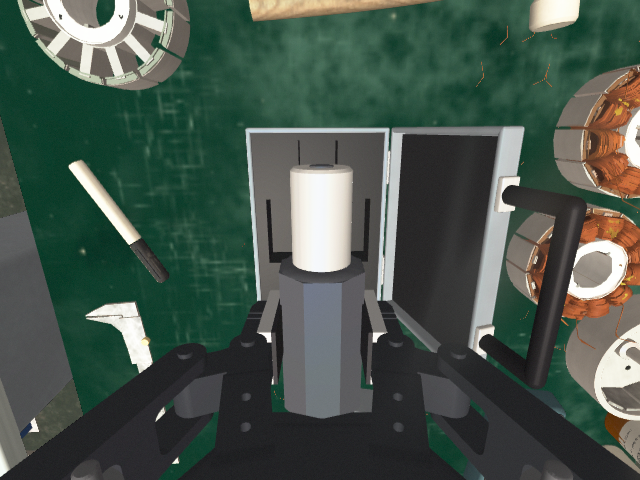

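The gauge is held level and straight, GO end towards case +y, above the empty nest (plug at (320,215)). Measured x/y errors are about 1 mm.

Call:
{"op": "servo_tool", "data": {"steps": [[[1,0.04,-0.05,-1.2,0],[1,0.04,-0.05,-2.6,0],[1,0.04,-0.05,-4,0],[1,0.04,-0.05,-4.8,0],[1,0.04,-0.05,-5.3,0],[1,0.04,-0.05,-5.7,0],[1,0.04,-0.05,-6.0,0],[1,0.04,-0.05,-6.2,0],[1,0.04,-0.05,-6.3,0],[1,0.04,-0.05,-6.3,0]]]}}

```text
t: 20.95
tool_pos: [0.5251, 0.2028, 0.0401]
tool_rot: [0.49, -0.495, 0.509, -0.505]
force: [-0.1, 0.0, -3.9]
grip_width: 0.0326
```

Call:
{"op": "servo_tool", "data": {"steps": [[[1,0,0,-0.06,0],[1,0,0,-0.1,0],[1,0,0,-0.14,0],[1,0,0,-0.17,0],[1,0,0,-0.17,0]]]}}

```text
t: 21.45
tool_pos: [0.5253, 0.2029, 0.0364]
tool_rot: [0.49, -0.495, 0.509, -0.505]
force: [-0.9, -0.1, -1.7]
grip_width: 0.0324
```

Call:
{"op": "servo_tool", "data": {"steps": [[[1,0,0,-0.03,0],[1,0,0,-0.05,0],[1,0,0,-0.05,0]]]}}

```text
t: 21.75
tool_pos: [0.5254, 0.2029, 0.0363]
tool_rot: [0.49, -0.495, 0.509, -0.505]
force: [-4.0, -0.5, 6.5]
grip_width: 0.0321
```

Call:
{"op": "servo_tool", "data": {"steps": [[[0.1,0,0,0,0],[-0.05,0,0,0,0],[-0.05,0,0,0,0],[-0.05,0,0,0.5,0],[-0.05,0,0,1.5,0],[-0.05,0,0,3.5,0],[0.1,0,0,5.5,0],[0.25,-0.6,0,7.5,0],[0.25,-0.6,0,8.5,0],[0.25,-0.6,0,8.5,0],[0.25,-0.6,0,8.5,0]]]}}

```text
t: 22.85
tool_pos: [0.5111, 0.2031, 0.2506]
tool_rot: [0.489, -0.495, 0.51, -0.506]
force: [0.4, -0.2, -0.2]
grip_width: 0.032
```

```bash
python3 - <<'E'
from h import *
s=manip.state();T0=R.from_quat(s['tool_rot']).as_matrix();print(s['tool_pos'],np.degrees(np.arctan2(T0[1,2],T0[0,2])),s['grip_width'])
rgb,d,i,T,f=cam('wrist');save('w6',rgb[40:400,120:600]);p=cloud(d,i,T,f)
q=p.reshape(-1,3);ins=(abs(q[:,0]-.524)<.02)&(abs(q[:,1]-.2085)<.07)
h=q[ins&(q[:,2]>.038)];print('handle top',np.percentile(h[:,2],[50,95]),cv2.minAreaRect(h[:,:2].astype(np.float32)))
g=q[ins&(q[:,1]>.235)&(q[:,2]>.015)&(q[:,2]<.045)&(abs(q[:,0]-.524)<.0135)];print('GO top',np.percentile(g[:,2],95))
hb=q[(q[:,0]>.58)&(q[:,2]>.12)&(q[:,2]<.2)&(abs(q[:,1]-.2)<.03)];t=hb[hb[:,2]>hb[:,2].max()-.006];print('bar',t.mean(0),hb[:,2].max())
E
```

```text
[0.51110917 0.20308255 0.25061269] -0.5004838606152957 0.03202960521268813
handle top [0.30650153 0.32382474] ((0.5245160460472107, 0.2094617486000061), (0.03861035034060478, 0.10967517644166946), 11.728155136108398)
GO top 0.037078279650542334
bar [0.62637196 0.20134822 0.18153957] 0.18433641273006976
```

View pics/w6.png

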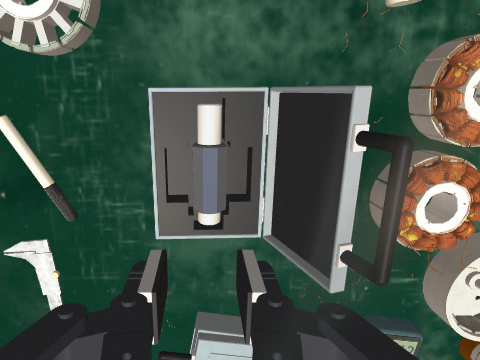

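The gauge lies flat in the left nest: GO end in the long pocket at (209,122) and GO top at 37 mm, as seating requires. Closing the lid.

Call:
{"op": "servo_tool", "data": {"steps": [[[0.25,1.8,0.1,0.15,0],[0.25,3.6,0.18,0.15,0],[0.25,4.55,0.18,0,0],[0.25,4.55,0.18,-1.3,0],[0.25,4.55,0.18,-2.6,0],[0.25,4.55,0.18,-2.63,0],[1,4.55,0.18,-2.63,0],[1,4.55,0.18,-2.63,0],[1,4.55,0.18,-2.63,0],[1,4.55,0.18,-2.63,0]]], "newtons": 40}}

```text
t: 23.9
tool_pos: [0.6243, 0.2072, 0.1835]
tool_rot: [0.49, -0.495, 0.509, -0.505]
force: [1.1, -0.5, -5.7]
grip_width: 0.0083
```

Call:
{"op": "servo_tool", "data": {"steps": [[[1,-0.7,0,0.18,0],[1,-1.41,0.01,0.27,0],[1,-2.14,0.01,0.27,0],[1,-2.86,0.01,0.19,0],[1,-3.56,0.02,0.01,0],[1,-4.23,0.02,-0.24,0],[1,-4.87,0.03,-0.58,0],[1,-5.47,0.03,-0.99,0],[1,-6.0,0.03,-1.47,0],[1,-6.48,0.03,-2.02,0],[1,-6.89,0.03,-2.62,0],[1,-6.89,0.03,-2.62,0]]]}}

```text
t: 25.1
tool_pos: [0.4524, 0.208, 0.1189]
tool_rot: [0.489, -0.494, 0.51, -0.506]
force: [1.7, -0.9, -5.9]
grip_width: 0.0084
```

Call:
{"op": "servo_tool", "data": {"steps": [[[1,-0.32,0,-0.64,0],[1,-0.57,0,-1.3,0],[1,-0.72,0,-1.95,0],[1,-0.8,0,-2.6,0],[1,-0.8,0,-2.95,0],[1,-0.8,0,-2.95,0]]]}}

```text
t: 25.7
tool_pos: [0.4326, 0.2081, 0.0489]
tool_rot: [0.489, -0.494, 0.51, -0.506]
force: [-7.5, -3.0, 12.7]
grip_width: 0.0085
```

Release, lift and back away towards the middle, then check both lids.

Call:
{"op": "servo_tool", "data": {"steps": [[[0.25,0,0,0.02,0],[0.25,0,0,0.02,0],[0.25,0,0,0.05,0],[0.25,0,0,1.5,0],[0.25,0,0,3.5,0],[0.25,0,0,5.5,0],[0.25,-1.5,-1,7.5,0],[0.25,-3,-3,8,0],[0.25,-3.5,-5,8,0],[0.25,-4,-6.5,8,0],[0.25,-4,-6.5,8,0],[0.25,-4,-6.5,8,0]]]}}

```text
t: 26.9
tool_pos: [0.3324, 0.0441, 0.2495]
tool_rot: [0.488, -0.495, 0.512, -0.506]
force: [-0.1, -0.3, 0.8]
grip_width: 0.0319
```

```bash
python3 - <<'E'
from h import *
print(manip.state()['tool_pos'],manip.state()['force'])
for c in ('top','side'):
    rgb,d,i,T,f=cam(c);save(c+'9',rgb);p=cloud(d,i,T,f).reshape(-1,3);p0=np.load(c+'W.npy').reshape(-1,3)
    for nm,b,yaw in (('R',(.5525,-.0659),-10.5),('L',(.5238,.2085),-.5)):
        ry=np.radians(yaw);ex=np.array([np.cos(ry),np.sin(ry)]);ey=np.array([-ex[1],ex[0]])
        o=[]
        for P in (p0,p):
            a=(P[:,:2]-b)@ex;e=(P[:,:2]-b)@ey
            fr=P[(a>-.05)&(a<-.03)&(abs(e)<.06)&(P[:,2]<.09),2];re=P[(a>.02)&(a<.045)&(abs(e)<.06)&(P[:,2]<.09),2]
            hd=P[(abs(a+.092)<.004)&(abs(e)<.03)&(P[:,2]>.03)&(P[:,2]<.09),2]
            o+=[np.median(fr),np.median(re),np.median(hd)]
        print(c,nm,'before/after front,rear,bar z',np.round(o,4))
E
```

```text
[0.33241488 0.04411862 0.24950918] [-0.12559388 -0.30327558  0.82739399]
top R before/after front,rear,bar z [0.0525 0.053  0.0489 0.0542 0.0536 0.0524]
top L before/after front,rear,bar z [0.0524 0.0527 0.0495 0.0522 0.0528 0.0488]
side R before/after front,rear,bar z [0.0528 0.0535 0.049  0.0547 0.0539 0.0521]
side L before/after front,rear,bar z [0.0519 0.0522 0.0497 0.0518 0.0524 0.0493]
```

View pics/side9.png

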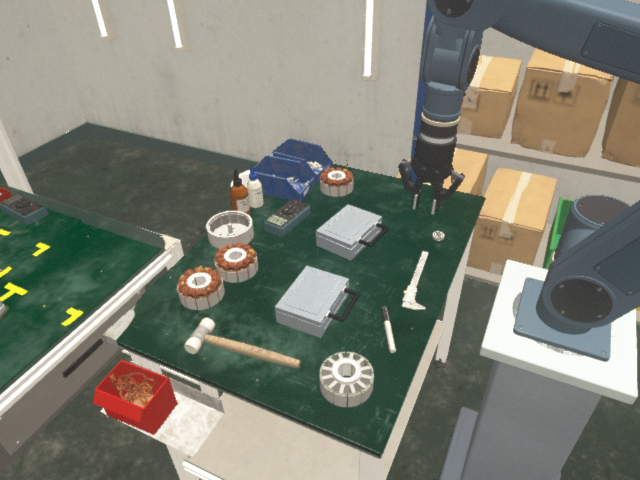

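Left lid heights are back at the starting values, but the right lid still stands about 2–3 mm up at the front. I press it shut with closed fingertips.

Call:
{"op": "servo_tool", "data": {"steps": [[[1,1.6,-1,0,0],[1,3.2,-2,0,0],[1,4.8,-3,0,0],[1,6.4,-4,-0.5,0],[1,7.0,-4.08,-2,0],[1,7.0,-4.08,-4,0],[1,7.0,-4.08,-5.8,0],[1,7.0,-4.08,-6.5,0],[1,7.0,-4.08,-6.5,0]]]}}

```text
t: 27.9
tool_pos: [0.5048, -0.0536, 0.0809]
tool_rot: [0.491, -0.497, 0.506, -0.505]
force: [-0.5, 0.6, 0.2]
grip_width: 0.0002
```

Call:
{"op": "servo_tool", "data": {"steps": [[[1,0,0,-0.2,0],[1,0,0,-0.4,0],[1,0,0,-0.6,0],[1,0,0,-0.6,0]]]}}

```text
t: 28.3
tool_pos: [0.5063, -0.0526, 0.0738]
tool_rot: [-0.49, 0.496, -0.507, 0.507]
force: [-12.4, 4.1, 27.0]
grip_width: -0.0002
```

Call:
{"op": "servo_tool", "data": {"steps": [[[1,0,0,0.5,0],[1,0,0,2,0],[1,0,0,4,0],[1,-1.5,1,6,0],[1,-3.5,2.5,7,0],[1,-5.5,4,7,0],[1,-7,4,7,0],[1,-7,4,7,0],[1,-7,4,7,0]]]}}

```text
t: 29.2
tool_pos: [0.3301, 0.0487, 0.2519]
tool_rot: [-0.489, 0.494, -0.508, 0.509]
force: [0.2, -1.1, -1.3]
grip_width: -0.0001
```

```bash
python3 - <<'E'
from h import *
print(manip.state()['tool_pos'],manip.state()['force'])
for c in ('top','side'):
    rgb,d,i,T,f=cam(c);save(c+'10',rgb);p=cloud(d,i,T,f).reshape(-1,3);p0=np.load(c+'W.npy').reshape(-1,3)
    for nm,b,yaw in (('R',(.5525,-.0659),-10.5),('L',(.5238,.2085),-.5)):
        ry=np.radians(yaw);ex=np.array([np.cos(ry),np.sin(ry)]);ey=np.array([-ex[1],ex[0]])
        o=[]
        for P in (p0,p):
            a=(P[:,:2]-b)@ex;e=(P[:,:2]-b)@ey
            fr=P[(a>-.05)&(a<-.03)&(abs(e)<.06)&(P[:,2]<.09),2];re=P[(a>.02)&(a<.045)&(abs(e)<.06)&(P[:,2]<.09),2]
            hd=P[(abs(a+.092)<.004)&(abs(e)<.03)&(P[:,2]>.03)&(P[:,2]<.09),2]
            o+=[np.median(fr),np.median(re),np.median(hd)]
        print(c,nm,np.round(o,4))
    dd=np.abs(p[:,2]-p0[:,2]).reshape(480,640)>.012
    n,l,st,_=cv2.connectedComponentsWithStats(cv2.erode(dd.astype(np.uint8),np.ones((3,3))))
    print('changed',[st[k].tolist() for k in range(1,n) if st[k,4]>40])
E
```

```text
[0.33011386 0.04870832 0.25193136] [ 0.15168901 -1.08174622 -1.26202265]
top R [0.0525 0.053  0.0489 0.0522 0.0532 0.049 ]
top L [0.0524 0.0527 0.0495 0.0521 0.0527 0.0492]
changed [[436, 281, 40, 45, 543], [255, 307, 128, 173, 13216], [586, 429, 54, 46, 1119]]
side R [0.0528 0.0535 0.049  0.0528 0.0534 0.0489]
side L [0.0519 0.0522 0.0497 0.0519 0.0524 0.0494]
changed [[401, 0, 239, 327, 32081]]
```

```bash
python3 -c "
from plant import manip
print(manip.sign_off())"
```

```text
the job is handed in; nothing more can be done
None
```

The loose gauge is back in its nest, both cases are shut, and I handed the job in at about 29 s of the 72 s allowed.

- **Finding the empty nest:** I opened the right case first and found its gauge in place, so I closed it again. The left case was empty.
- **Placing the gauge:** I laid the gauge in the left nest with its GO end in the long pocket. I lowered it until it touched before letting go. After release the GO plug's top read 37 mm, the height it has when seated. The handle-top reading in that check was unusable because the gripper was in view.
- **Right lid mended:** After I closed the right lid it still stood about 2–3 mm up at the front. I pressed it down with the closed fingertips, at about 27 N.
- **Last checks:** Both lids and their handles read within about 0.5 mm of their starting heights in the top and side cameras. The top camera showed changes only where the gauge had lain and where the arm is, and the side camera only over the arm's area. The bystanders did not appear to move, and the robot was touching nothing when I handed in.

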